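# Set the toaster's browning wheel to its fourth mark and push the toast down

## Robot

A 7-joint arm with a two-finger parallel gripper is mounted at the origin on a cart in front of the work surface, level with it; the furniture and walls round the work are solid. World frame = base frame: x ahead of the robot, y to its left, z up, the work surface at z = 0. Lengths are in mm, angles in rad, forces in N, time in s.
With the tool pointing down it reaches from about 400 to 875 mm from the base axis. Payload 4.4 kg.
Tool frame: the origin (TCP) lies midway between the tips of the shut fingers; the grasp point (between the pads) lies 19 mm behind it (ctrl.grip_point_offset is the distance from the TCP to the grasp point, in mm); z points along the fingers, y is the direction in which the jaws open and shut (so a half turn about z gives the same grasp; the last joint's range is limited). The gripper opens to 85 mm and grips with 20 to 120 N. Pads are 22 mm wide; open, the fingers measure 114 mm over their backs; the gripper's body (76 mm by 85 mm) begins 54 mm behind the grasp point. The pads swing forward as they close: fully open they stand 13 mm farther back than shut.
Start: joints at [-0.066, 0.628, 0.038, 1.517, -0.027, 0.996, -0.02], TCP at [650.014, 0.027, 231.313] pointing down, gripper open.
Joint ranges: [-3.06, 3.06], [-0.37, 2.12], [-1.25, 1.32], [0.18, 2.47], [-1.1, 4.24], [0.23, 1.98], [-2.94, 2.94]. Speed limits (rad/s): [2.57, 2.57, 3.14, 3.14, 3.14, 3.14, 3.14].

## Interface

Orientations are given as [roll, pitch, yaw] about the fixed x, y, z axes, in that order (R = Rz(yaw) Ry(pitch) Rx(roll)).
In Python, from cell import ctrl, imaging, models gives the robot as it stands. The module is installed in compiled form; this text tells all that it offers.
- The arm moves only by the tool drive_tool, never from a script. Its argument "deltas" is text: rows parted by semicolons, each of 5 numbers parted by spaces: the shift along the tool's x, y, z in m, then the turn about the tool's z in degrees, then the finger opening in m, from 0 to 0.0854. A call has 1 to 12 rows; each row is the pose to reach, as a shift and turn from the pose commanded when the call began, along the tool's axes at that moment; what a row does not reach only later rows make up. A row lasts 1/8 s, in which the tool goes at most 62.5 mm and 10.7 degrees, less where a joint would pass 70% of its speed; a pose out of reach is approached as far as the arm can. A call with a gripper value outside its range is refused whole. The fingers move at their own pace and stop on an object; the grip force is fixed at half the most. Time passes only in rows, so rows that repeat a pose let the fingers close. It gives the time, the measured TCP pose, the force and the opening at its end, in the units of the state.
- ctrl.read_state(): the state, without advancing time (a new reading comes with each control period).
- imaging.get_image(name): name is "scene" or "side" or "wrist"; returns a dict with "color" (420x560x3 uint8, red, green, blue), "range_z" (420x560 float32, mm along the optical axis (not along the pixel's ray), 0 where there is no reading), "vfov" (degrees; the focal length in pixels is half the picture's height over the tangent of half this angle, whatever the lens; pixels are square), "cx", "cy" (the principal point, pixels), "extrinsics" (4x4, takes a point from camera to world coordinates). Camera axes: x right, y down, z forward; pixel columns grow to the right and rows downward; lengths in mm; the calibration is good to about 2 mm. A picture is of the moment at which its call begins.
- ctrl.finish_job(): hands the job in, once; it reports no verdict.
Trained networks look in a picture, given as the dict that the camera call returned (one of the last four; its "shot" number tells which), for a name from the list of things; names that differ only in an ending like _2 or _b are one class to them, and where a whole thing is asked for, a point or a joint stands for the part that bears it (a point fixed in the world has none). Each returns a list of dicts, best first, with "score" (0 to 1); they miss things now and then, are a little off and sometimes report something else, mostly with a low value. They report only what shows in the picture. A call takes as long as a camera call.
- models.spot_in(picture, thing): "point" ([column, row] in pixels, amid what is visible of it).
- models.landmark_of(picture, thing): "point" ([column, row] in pixels: a listed point, or the origin of a listed thing).
The state is a dict: "clock": time; "qpos": joint angles; "qd": joint speeds; "tau": joint torques, N m; "eef_pos": TCP position; "tool_rot": TCP orientation; "force": force on the tool from outside, world axes, zero at the start; "torque": the same for the moment, N m; "width": finger opening in mm.
Only numpy, scipy, OpenCV 4.12 (cv2) and the standard library are available. Lean on these libraries where they do the work, as an engineer would, in place of code of your own. Each camera call takes 0.05 s, during which the arm holds its last target.

## Task

The toaster already has two slices of bread in it. With a fingertip, flick the toothed edge of its browning thumbwheel click by click until the white pointer rests at the fourth of the five marks (counted from the left, as you face the lever end), and then push the lever down until it catches and stays down. Do not touch or lift the bread, and leave the things standing around where they are.

Things in the scene. Friction and masses are not known exactly. Their poses are not given: they have to be found in the camera images.
- toaster: Two-slice toaster, steel with black ends, fast on the worktop: 260 mm long (x), 170 wide (y), 185 tall; bread stands out 30 mm above that. Origin: centre of its underside. x points from the lever end to the far end, y left and z up as one faces the lever end, which is the plane x = -130 mm, towards the robot. Browning wheel at y = -42 mm, lever at y = +42 mm on that end.
- wheel_axis (a point): Centre of the browning wheel, on its upright axis, half-way up its 14 mm thickness, 140 mm above the worktop. The axis lies 4 mm outside the lever end, so just over half of the flat-lying wheel stands out, free in front and below. Black disc of 30 mm radius with nine straight teeth 40 degrees apart, 5 mm wide, out to 36.5 mm radius.
- wheel_pointer (a point): Point on the wheel's rim (30 mm radius, same height as the axis) below the end of the white pointer bar, in the gap between two teeth; turns with the wheel. Seen from above, the pointer lines up with a bar of the scale at each click.
- scale_plate (a point): Middle of the top of the fixed round aluminium scale plate (23.5 mm radius, top 151 mm above the worktop) right over the wheel's axis. Its five dark radial bars, longer and thicker from first to fifth, lie 80 and 40 degrees left of straight out of the lever end, straight out, and 40 and 80 degrees right of it (fourth: 40 degrees right).
- wheel (a joint): Wheel angle, rad: marks one to five are 0, 0.698, 1.396, 2.094 and 2.793 (40 degrees a click), stops just beyond. Grows as the front edge goes right (toaster -y). Starts at mark one, two or three. At rest, teeth stand 20 degrees left and right of straight out. A tooth takes about 3 N to push; past half a click the wheel springs on to the next click, before that it springs back.
- lever_knob (a point): Middle of the top of the lever's black knob, 34 mm wide (y), 30 mm deep (x), 12 mm thick; the knob stands 17 to 47 mm out from the lever end, its top 160 mm above the worktop when up. It moves straight down with the lever.
- lever (a joint): How far the lever and bread carriage are down, m: 0 = up, 0.042 = at the lower stop. A spring pushes it up with 1 to 3 N; between about 0.03 and 0.036 a catch resists with some 4 to 6 N more, and past that it holds the lever down when let go.
- bread_left: Loose slice of bread in the left slot, 102 mm wide, 16 mm thick, 99 mm tall, standing on the carriage; origin at the middle of its lower edge. Not to be touched.
- bread_right: The same in the right slot.
- honey_jar_mid (a point): Middle of a loose honey jar with a dark lid, 62 mm across, 99 mm tall, to the left of the toaster.
- mug_mid (a point): Middle of a loose speckled mug, 82 mm across with its handle 117 mm, 91 mm tall, to the left in front of the toaster.
- salt_shaker_mid (a point): Middle of a loose salt shaker, 44 mm across, 90 mm tall, to the right in front of the toaster.
- teaspoon_mid (a point): Middle of a loose teaspoon, 139 x 30 x 10 mm, lying in front of the toaster.

How it is judged:
By the outcome, as a careful person would: the job done as asked, in the order asked, and still so for the second after the job is handed in, with the robot touching nothing.
It also fails if it takes over 54 s, if anything falls off the work surface, if the arm or the gripper's body presses on something with over 40 N, if the wrist force passes 120 N, or if a joint passes its speed limit or range.

## Working session

There is one attempt and no reset: what is moved stays moved. The work goes in short steps, Python scripts to look and compute and a tool call to move; the robot and the scene stay as the last step left them, time stands still between calls to the robot, and variables do not carry over. Pictures are saved under pics/ and viewed, and the job is handed in when it is done.

Besides the shell and the picture viewer there is one more tool, called after ">>>" by a JSON object that holds its "op" and its "data", one argument or row to a line. drive_tool: Moves the arm, as the interface text tells. Its arguments: {"type":"object","properties":{"deltas":{"type":"string"}},"required":["deltas"]}

```bash
mkdir -p pics; cat > h.py <<'E'
import numpy as np,cv2
from cell import ctrl,imaging,models
def P(im,c,r,z=None):
    f=210/np.tan(np.radians(im['vfov'])/2)
    d=np.array([(c-im['cx'])/f,(r-im['cy'])/f,1.])
    E=np.array(im['extrinsics'])
    if z is None:
        k=im['range_z'][int(round(r)),int(round(c))]
    else:
        dw=E[:3,:3]@d; k=(z-E[2,3])/dw[2]
    return E[:3,:3]@(d*k)+E[:3,3]
def pix(im,p):
    f=210/np.tan(np.radians(im['vfov'])/2)
    E=np.array(im['extrinsics']); q=E[:3,:3].T@(np.array(p)-E[:3,3])
    return q[:2]/q[2]*f+[im['cx'],im['cy']]
def save(im,n): cv2.imwrite('pics/'+n+'.png',cv2.cvtColor(im['color'],cv2.COLOR_RGB2BGR))
E
python3 - <<'E'
from h import *
np.set_printoptions(precision=1,suppress=True)
s=ctrl.read_state();print(s['clock'],s['eef_pos'],s['tool_rot'],s['width'],s['force'])
Z=dict(wheel_axis=140,wheel_pointer=140,scale_plate=151,lever_knob=160,toaster=0,salt_shaker_mid=45,mug_mid=45,honey_jar_mid=50,teaspoon_mid=5)
for n in ['scene','side','wrist']:
    im=imaging.get_image(n);save(im,n+'0')
    print(n,im['extrinsics'][:3,3],im['extrinsics'][:3,2])
    for t,z in Z.items():
        for d in models.landmark_of(im,t)[:1]:
            print(t,d['point'],round(d['score'],2),P(im,*d['point'],z), P(im,*d['point']))
E
```

```text
0.0 [649.4   0.  230.4] [-3.1  0.   1.6] 85.15796488009681 [-0.5 -0.4  0.3]
scene [ 20.2 456.3 521.5] [ 0.6 -0.6 -0.5]
wheel_axis [342.7, 168.2] 0.96 [ 504.7 -270.2  140. ] [ 491.4 -250.4  150.4]
wheel_pointer [337.2, 174.4] 0.79 [ 495.2 -238.9  140. ] [ 495.3 -239.   140. ]
scale_plate [343.4, 160.6] 0.62 [ 511.4 -280.8  151. ] [ 507.9 -275.5  153.7]
lever_knob [323.9, 179.8] 0.7 [ 474.  -167.6  160. ] [ 472.3 -165.3  161.3]
toaster [275.3, 214.2] 0.83 [ 644.6 -226.5    0. ] [ 569.3 -144.1   62.9]
salt_shaker_mid [386.8, 211.9] 0.93 [ 429.2 -331.    45. ] [ 420.  -313.2   55.8]
mug_mid [222.7, 316.8] 0.69 [439.5 111.6  45. ] [451.5 101.7  31.4]
honey_jar_mid [237.9, 259.7] 0.69 [523.9   0.5  50. ] [502.3  20.1  70.2]
teaspoon_mid [328.9, 272.3] 0.72 [ 422.3 -128.1    5. ] [ 418.  -121.8   10.5]
side [556.4 590.4 775.7] [-0.  -0.7 -0.7]
wheel_axis [290.8, 157.7] 0.68 [ 505.5 -263.1  140. ] [ 506.5 -247.2  151.8]
wheel_pointer [300.3, 160.7] 0.61 [ 481.5 -248.9  140. ] [ 482.  -243.6  144. ]
scale_plate [293.0, 152.0] 0.6 [ 499.3 -273.   151. ] [ 499.3 -273.3  150.8]
lever_knob [305.0
[... 222 characters left out ...]
333.7, 297.1] 0.88 [433.2 105.2  45. ] [428.6  87.4  18.1]
honey_jar_mid [287.8, 256.8] 0.56 [525.4  -3.8  50. ] [527.2  30.8  92.3]
teaspoon_mid [325.1, 230.7] 0.51 [ 422.3 -123.9    5. ] [ 423.3 -118.9   10.4]
wrist [651.1  82.3 374.3] [ 0.  -0.3 -0.9]
scale_plate [100.2, 404.2] 0.25 [ 477.5 -193.3  151. ] [ 484.7 -181.9  160.2]
lever_knob [99.0, 402.5] 0.97 [ 483.7 -180.1  160. ] [ 484.5 -178.8  161. ]
toaster [273.5, 332.3] 0.9 [ 643.8 -236.9    0. ] [ 645.8 -149.7  102.2]
mug_mid [59.0, 73.9] 0.79 [435.5 111.8  45. ] [459.8 108.5  82.1]
honey_jar_mid [165.2, 183.2] 0.66 [528.8   2.7  50. ] [547.5  14.9  99.7]
teaspoon_mid [107.7, 266.3] 0.89 [ 420.5 -123.5    5. ] [ 423.8 -120.6   10.2]
```

View pics/scene0.png

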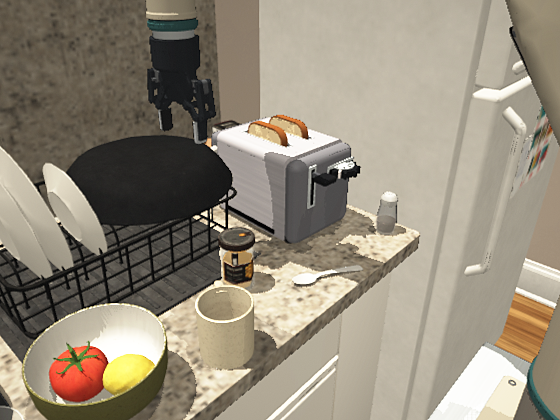

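View pics/side0.png

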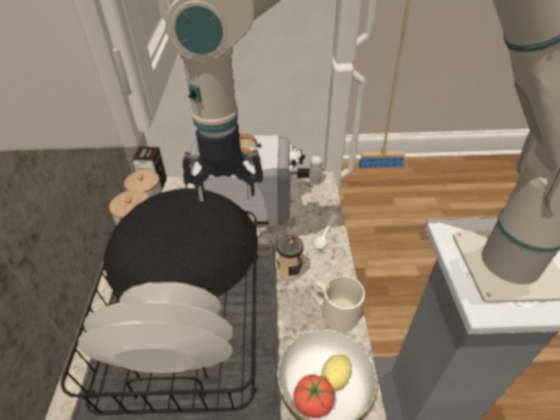

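View pics/wrist0.png

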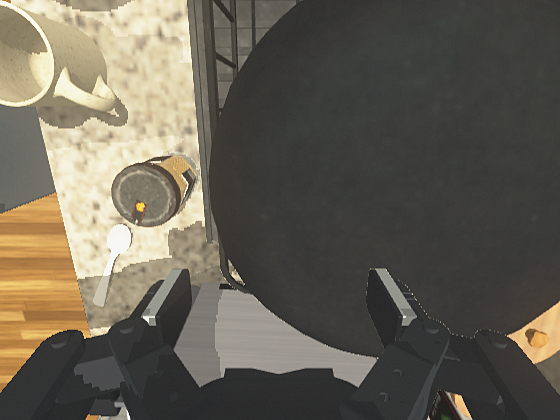

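```bash
python3 - <<'E'
from h import *
np.set_printoptions(precision=0,suppress=True)
im=imaging.get_image('scene')
for c,r in [(400,130),(420,180),(440,100),(350,80),(300,60),(520,130),(490,95),(460,200),(405,250)]: print(c,r,P(im,c,r))
E
```

```text
400 130 [ 510. -498.  159.]
420 180 [ 445. -501.   53.]
440 100 [ 429. -498.  244.]
350 80 [ 656. -499.  248.]
300 60 [ 812. -500.  273.]
520 130 [ 274. -539.  205.]
490 95 [ 335. -509.  270.]
460 200 [ 346. -499.   38.]
405 250 [ 369. -313.  -13.]
```

>>> {"op": "drive_tool", "data": {
  "deltas": "0 0 -0.05 0 0.0854; -0.03 -0.03 -0.1 -10 0.0854; -0.06 -0.06 -0.12 -20 0.05; -0.09 -0.09 -0.12 -30 0.05; -0.12 -0.12 -0.12 -40 0.05; -0.15 -0.14 -0.12 -50 0.05; -0.17 -0.16 -0.12 -60 0.05; -0.18 -0.18 -0.12 -70 0.05; -0.19 -0.20 -0.12 -80 0.05; -0.20 -0.22 -0.12 -90 0.05; -0.20 -0.22 -0.12 -90 0.05"
}}

```text
clock: 2.92
eef_pos: [428.8, -201.0, 351.6]
tool_rot: [-3.141, -0.0, 3.137]
force: [-0.2, 0.4, -0.1]
width: 50.4
```

```bash
python3 - <<'E'
from h import *
np.set_printoptions(precision=1,suppress=True)
Z=dict(wheel_axis=140,wheel_pointer=140,scale_plate=151,lever_knob=160,toaster=0,salt_shaker_mid=45)
for n in ['wrist']:
    im=imaging.get_image(n);save(im,n+'1')
    print(n,im['extrinsics'][:3,3],im['extrinsics'][:3,2])
    for t,z in Z.items():
        for d in models.landmark_of(im,t)[:1]:
            print(t,d['point'],round(d['score'],2),P(im,*d['point'],z), P(im,*d['point']))
E
```

```text
wrist [ 347.8 -200.4  494.6] [ 0.3 -0.  -0.9]
wheel_axis [223.3, 236.7] 0.63 [ 503.7 -270.7  140. ] [ 498.8 -268.5  151.1]
wheel_pointer [246.0, 228.5] 0.73 [ 492.7 -241.8  140. ] [ 492.3 -241.6  141. ]
scale_plate [221.7, 240.3] 0.73 [ 503.6 -270.7  151. ] [ 503.8 -270.8  150.7]
lever_knob [294.5, 227.3] 0.96 [ 483.3 -182.6  160. ] [ 483.1 -182.6  160.5]
toaster [490.8, 170.0] 0.43 [449.3 144.    0. ] [431.2  82.7  88. ]
salt_shaker_mid [190.4, 168.6] 0.64 [ 435.8 -331.3   45. ] [ 428.2 -320.    83.7]
```

View pics/wrist1.png

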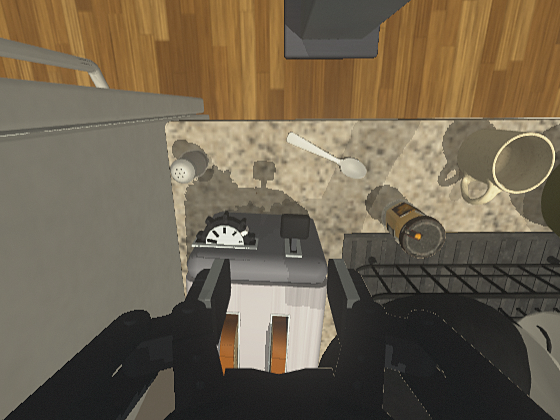

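```bash
python3 - <<'E'
from h import *
np.set_printoptions(precision=1,suppress=True)
im=imaging.get_image('wrist')
f=210/np.tan(np.radians(im['vfov'])/2)
c,r=np.meshgrid(np.arange(560),np.arange(420)); k=im['range_z']
pc=np.stack([(c-im['cx'])/f*k,(r-im['cy'])/f*k,k],-1)@im['extrinsics'][:3,:3].T+im['extrinsics'][:3,3]
# top-edge of lever end: for each column, min x with z between 120..182 , sides
m=(pc[...,2]>165)&(pc[...,2]<178)&(r>205)&(r<270)&(c>180)&(c<335)
q=pc[m]; 
for y0 in range(-320,-120,10):
    s=q[(q[:,1]>=y0)&(q[:,1]<y0+10)]
    if len(s): print(y0,s[:,0].min(),len(s))
crop=im['color'][195:285,175:345]
crop=cv2.resize(crop,None,fx=4.5,fy=4.5,interpolation=cv2.INTER_CUBIC)
cv2.imwrite('pics/crop1.png',cv2.cvtColor(crop,cv2.COLOR_RGB2BGR))
E
```

```text
-320 522.3539284126264 1
-310 512.2963327081729 60
-300 509.43130906873256 74
-290 510.29914861058353 82
-280 510.8054526823845 77
-270 511.295830080463 77
-260 511.7930064206334 74
-250 512.7681132918283 78
-240 512.9157447023867 82
-230 513.3753980609793 74
-220 513.6024277252707 80
-210 514.4431128352932 71
-200 513.3158455012599 86
-190 513.4039718360089 91
-180 514.2322853274978 80
-170 516.9234443407697 79
-160 517.254405698927 80
-150 520.7199062566907 48
```

View pics/crop1.png

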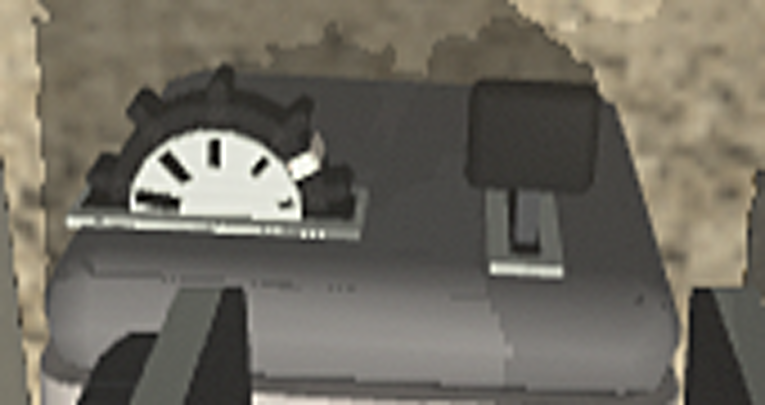

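>>> {"op": "drive_tool", "data": {
  "deltas": "-0.05 -0.023 0 0 0.05; -0.10 -0.046 0.02 0 0.05; -0.15 -0.07 0.04 0 0.05; -0.15 -0.07 0.08 0 0.05; -0.15 -0.07 0.08 0 0.05"
}}

```text
clock: 3.95
eef_pos: [578.1, -268.9, 267.5]
tool_rot: [3.138, -0.008, -3.141]
force: [-0.9, 0.4, -0.1]
width: 50.1
```

```bash
python3 - <<'E'
from h import *
np.set_printoptions(precision=1,suppress=True)
im=imaging.get_image('wrist');save(im,'wrist2')
print(im['extrinsics'][:3,3])
for t,z in dict(wheel_axis=140,wheel_pointer=140,scale_plate=151,lever_knob=160).items():
  for d in models.landmark_of(im,t)[:1]:
    print(t,d['point'],round(d['score'],2),P(im,*d['point'],z), P(im,*d['point']))
u,v=map(int,pix(im,[500,-255,150]));print(u,v)
crop=im['color'][max(v-60,0):v+60,max(u-70,0):u+110]
crop=cv2.resize(crop,None,fx=4.4,fy=4.4,interpolation=cv2.INTER_CUBIC)
cv2.imwrite('pics/crop2.png',cv2.cvtColor(crop,cv2.COLOR_RGB2BGR))
E
```

```text
[ 498.1 -269.3  411.1]
wheel_axis [277.7, 117.1] 0.83 [ 505.6 -269.   140. ] [ 505.3 -269.   152.5]
wheel_pointer [312.1, 100.1] 0.64 [ 492.1 -240.4  140. ] [ 492.3 -241.3  148.5]
scale_plate [279.9, 115.5] 0.97 [ 504.1 -267.3  151. ] [ 504.1 -267.3  151.3]
lever_knob [391.7, 87.5] 0.73 [ 483.5 -182.2  160. ] [ 483.5 -182.2  160. ]
295 110
```

View pics/crop2.png

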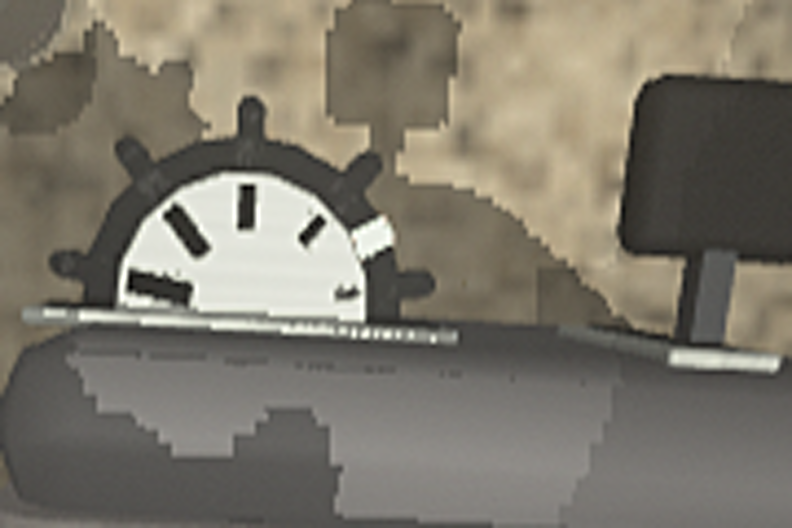

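```bash
python3 - <<'E'
from h import *
from scipy.optimize import least_squares
np.set_printoptions(precision=1,suppress=True)
im=imaging.get_image('wrist')
g=im['color'].min(-1)
m=np.zeros_like(g); m[75:128,255:308]=(g[75:128,255:308]>185)
n,lab,st,_=cv2.connectedComponentsWithStats(m.astype(np.uint8))
i=1+np.argmax(st[1:,4]);print(st[i])
cs,_=cv2.findContours((lab==i).astype(np.uint8),cv2.RETR_EXTERNAL,cv2.CHAIN_APPROX_NONE)
pts=np.array([P(im,c,r,151)[:2] for c,r in cs[0][:,0]])
q=pts[pts[:,0]<500]
s=least_squares(lambda p:np.hypot(*(q-p[:2]).T)-p[2],[504,-269,23.5],loss='soft_l1');print(s.x)
s=least_squares(lambda p:np.hypot(*(q-p[:2]).T)-23.3,[504,-269],loss='soft_l1');print(s.x)
E
```

```text
[ 255   85   53   33 1092]
[ 506.9 -267.4   22.3]
[ 508.1 -267.4]
```

>>> {"op": "drive_tool", "data": {
  "deltas": "0.05 -0.005 0 1.6 0.05; 0.10 -0.01 0 3.2 0.05; 0.143 -0.0135 0 3.2 0.05; 0.143 -0.0135 0.05 3.2 0.05; 0.143 -0.0135 0.10 3.2 0.05; 0.143 -0.0135 0.139 3.2 0.05; 0.143 -0.0135 0.139 3.2 0.05; 0.143 -0.0135 0.139 3.2 0.05"
}}

```text
clock: 5.25
eef_pos: [438.3, -284.1, 134.2]
tool_rot: [-3.14, 0.003, 3.086]
force: [0.3, -0.4, 0.1]
width: 50.1
```

```bash
python3 - <<'E'
from h import *
np.set_printoptions(precision=1,suppress=True)
im=imaging.get_image('wrist');save(im,'wrist3')
for t,z in dict(wheel_axis=140,wheel_pointer=140,scale_plate=151,lever_knob=160).items():
  for d in models.landmark_of(im,t)[:1]:
    print(t,d['point'],round(d['score'],2),P(im,*d['point'],z), P(im,*d['point']))
im=imaging.get_image('scene')
crop=cv2.resize(im['color'][110:250,280:440],None,fx=4,fy=4,interpolation=cv2.INTER_CUBIC)
cv2.imwrite('pics/sc3.png',cv2.cvtColor(crop,cv2.COLOR_RGB2BGR))
E
```

```text
wheel_axis [312.5, 372.3] 0.56 [ 503.5 -268.1  140. ] [ 430.  -273.6  208.6]
lever_knob [492.4, 366.3] 0.8 [ 483.1 -182.4  160. ] [ 430.7 -222.5  208.5]
```

View pics/wrist3.png

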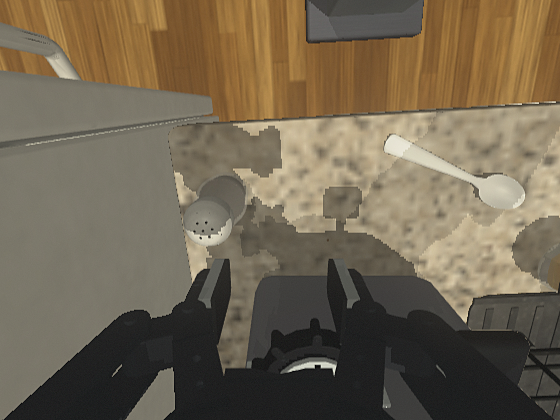

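View pics/sc3.png

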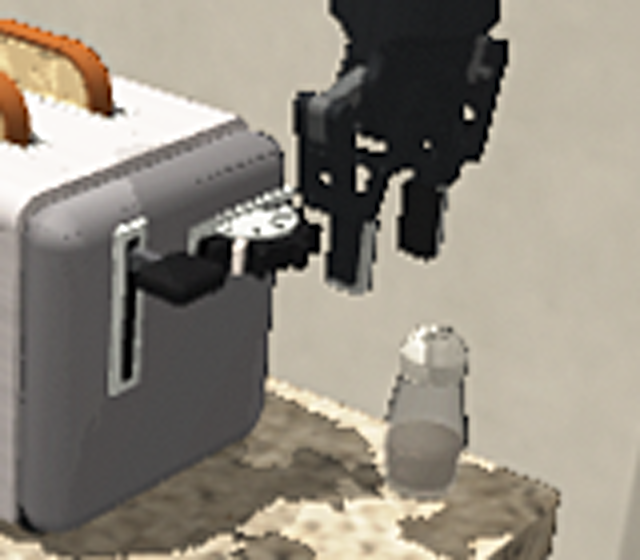

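>>> {"op": "drive_tool", "data": {
  "deltas": "-0.008 0.003 0.0 0 0.05; -0.016 0.003 0.0 0 0.05; -0.0205 0.003 0.0 0 0.05; -0.0205 0.003 0.0 0 0.05; -0.0205 0.003 0.0 0 0.05"
}}

```text
clock: 6.18
eef_pos: [457.3, -281.6, 132.1]
tool_rot: [3.141, -0.001, 3.086]
force: [-0.1, 0.3, 0.4]
width: 49.9
```

```bash
python3 - <<'E'
from h import *
np.set_printoptions(precision=1,suppress=True)
im=imaging.get_image('scene')
crop=cv2.resize(im['color'][130:210,290:410],None,fx=6,fy=6,interpolation=cv2.INTER_CUBIC)
cv2.imwrite('pics/sc4.png',cv2.cvtColor(crop,cv2.COLOR_RGB2BGR))
im=imaging.get_image('wrist')
crop=cv2.resize(im['color'][240:420,160:460],None,fx=2.6,fy=2.6,interpolation=cv2.INTER_CUBIC)
cv2.imwrite('pics/w4.png',cv2.cvtColor(crop,cv2.COLOR_RGB2BGR))
E
```

```text
(no output)
```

View pics/sc4.png

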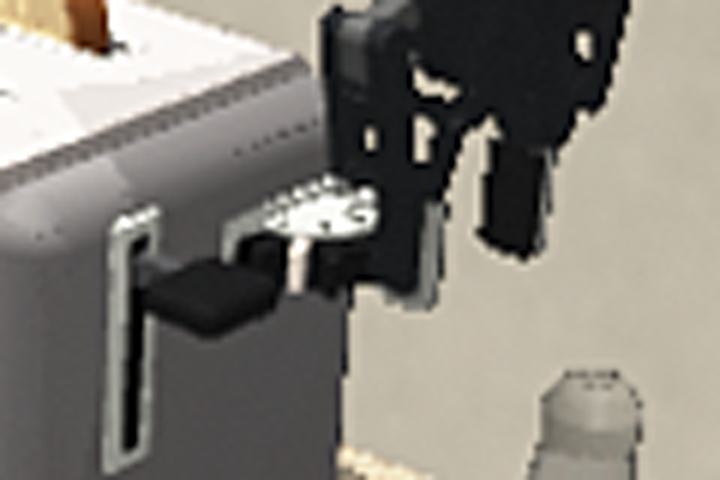

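View pics/w4.png

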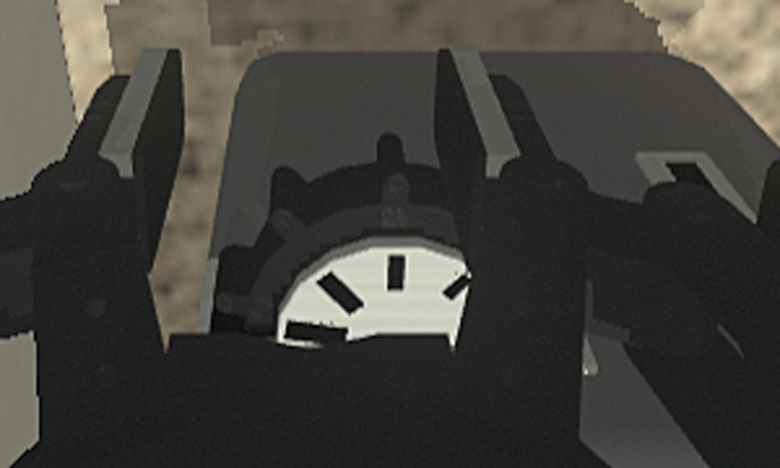

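>>> {"op": "drive_tool", "data": {
  "deltas": "-0.0035 0 0 0 0.05; -0.0035 0 0 0 0.05; -0.0035 -0.003 0 0 0.05; -0.0035 -0.006 0 0 0.05; -0.0035 -0.008 0 0 0.05"
}}

```text
clock: 6.9
eef_pos: [460.5, -290.1, 132.3]
tool_rot: [3.142, -0.0, 3.085]
force: [0.6, 0.0, -0.2]
width: 49.8
```

```bash
cat > v.py <<'E'
from h import *
import sys
im=imaging.get_image('wrist')
crop=cv2.resize(im['color'][240:420,160:460],None,fx=2.6,fy=2.6,interpolation=cv2.INTER_CUBIC)
cv2.imwrite('pics/%s.png'%sys.argv[1],cv2.cvtColor(crop,cv2.COLOR_RGB2BGR))
s=ctrl.read_state();print(np.round(s['eef_pos'],1),np.round(s['force'],1),s['clock'])
d=np.array(s['eef_pos'][:2])-[505,-268]
print('out edge %.1f  inner face left %.1f'%(d@[-.998,.056]-11,d@[.056,.998]+s['width']/2))
E
python3 v.py w5
```

```text
[ 460.5 -290.4  132.3] [ 0.8 -0.7  0.5] 6.95
out edge 32.1  inner face left -0.1
```

View pics/w5.png

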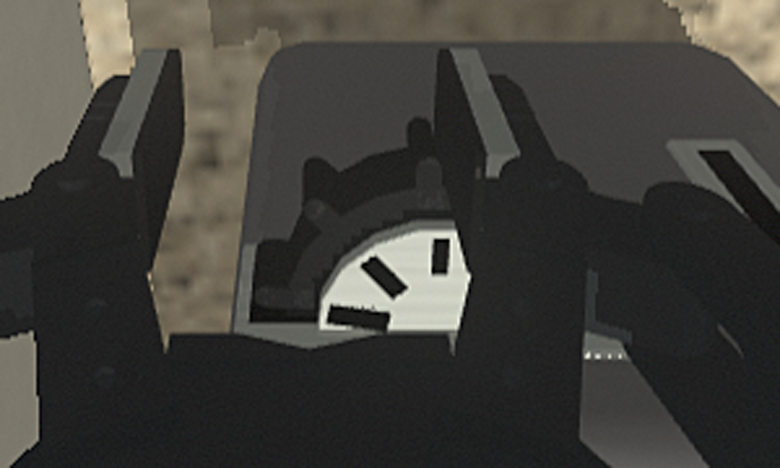

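>>> {"op": "drive_tool", "data": {
  "deltas": "0 -0.003 0 0 0.05; 0 -0.006 0 0 0.05; 0 -0.006 0 0 0.05"
}}

```text
clock: 7.32
eef_pos: [460.3, -296.2, 132.3]
tool_rot: [-3.141, 0.0, 3.085]
force: [-0.1, 0.2, 0.1]
width: 50.3
```

```bash
python3 v.py w6
```

```text
[ 460.3 -295.9  132.3] [-0.3  0.3 -0.4] 7.375
out edge 32.0  inner face left -5.4
```

View pics/w6.png

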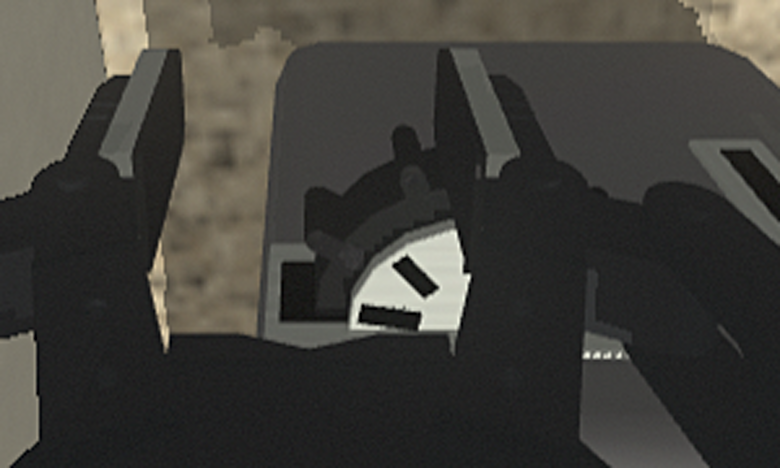

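>>> {"op": "drive_tool", "data": {
  "deltas": "0.008 0 0 0 0.05; 0.016 0 0 0 0.05; 0.022 0.008 0 0 0.05; 0.022 0.020 0 0 0.05;0.022 0.020 0 0 0.05"
}}

```text
clock: 8.0
eef_pos: [440.0, -272.8, 132.5]
tool_rot: [3.141, 0.0, 3.088]
force: [-0.2, 0.5, -0.0]
width: 50.0
```

```bash
python3 v.py w7; python3 - <<'E'
from h import *
im=imaging.get_image('scene')
crop=cv2.resize(im['color'][140:200,290:390],None,fx=7,fy=7,interpolation=cv2.INTER_CUBIC)
cv2.imwrite('pics/sc7.png',cv2.cvtColor(crop,cv2.COLOR_RGB2BGR))
E
```

```text
[ 440.1 -273.7  132.5] [ 0.3 -0.3  0.2] 8.05
out edge 53.5  inner face left 15.6
```

View pics/w7.png

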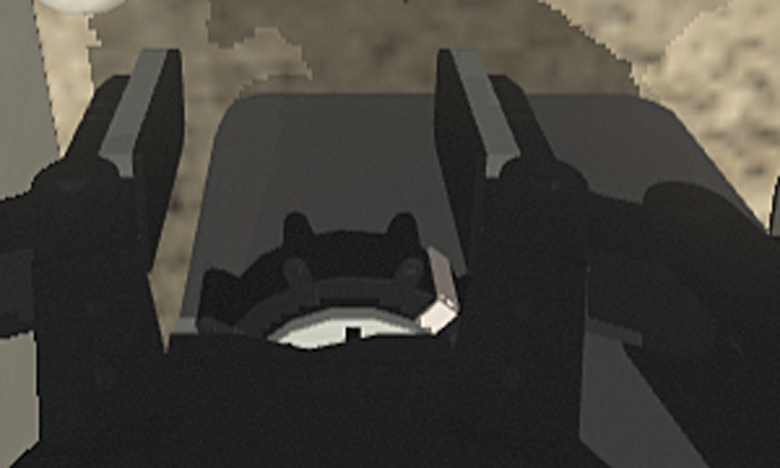

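View pics/sc7.png

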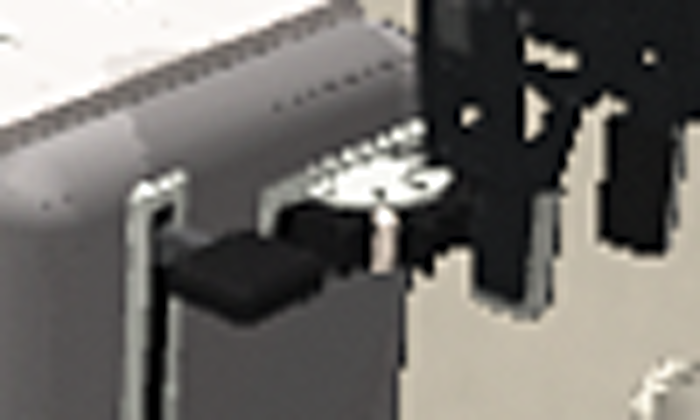

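>>> {"op": "drive_tool", "data": {
  "deltas": "0 0.003 0 0 0.05; -0.008 0.003 0 0 0.05; -0.016 0.003 0 0 0.05; -0.0215 0.003 0 0 0.05; -0.0215 0.003 0 0 0.05; -0.0215 -0.002 0 0 0.05; -0.0215 -0.007 0 0 0.05; -0.0215 -0.012 0 0 0.05; -0.0215 -0.016 0 0 0.05; -0.0215 -0.020 0 0 0.05; -0.0215 -0.021 0 0 0.05; -0.0215 -0.021 0 0 0.05"
}}

```text
clock: 9.6
eef_pos: [460.8, -297.1, 132.5]
tool_rot: [-3.141, 0.002, 3.086]
force: [-0.6, -0.1, -0.2]
width: 49.8
```

```bash
python3 v.py w8
```

```text
[ 460.6 -296.9  132.5] [-0.1 -1.1 -0.3] 9.65
out edge 31.7  inner face left -6.4
```

View pics/w8.png

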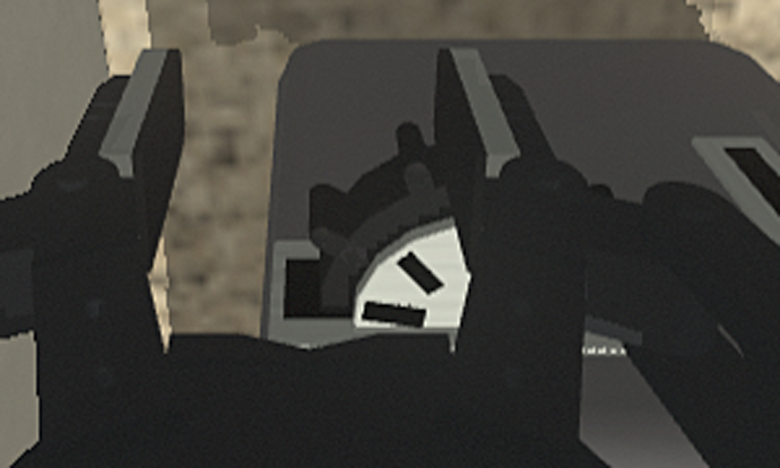

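Same end state as before. I withdraw and look.

>>> {"op": "drive_tool", "data": {
  "deltas": "0.008 0 0 0 0.05; 0.016 0 0 0 0.05; 0.0215 0.008 0 0 0.05; 0.0215 0.024 0 0 0.05;0.0215 0.024 0 0 0.05;0.0215 0.024 0 0 0.05"
}}

```text
clock: 10.4
eef_pos: [440.2, -271.4, 132.4]
tool_rot: [-3.141, 0.001, 3.087]
force: [-0.8, 0.1, 0.4]
width: 50.6
```

```bash
python3 v.py w9
```

```text
[ 440.  -271.8  132.4] [ 0.  -0.2 -0.6] 10.45
out edge 53.7  inner face left 17.4
```

View pics/w9.png

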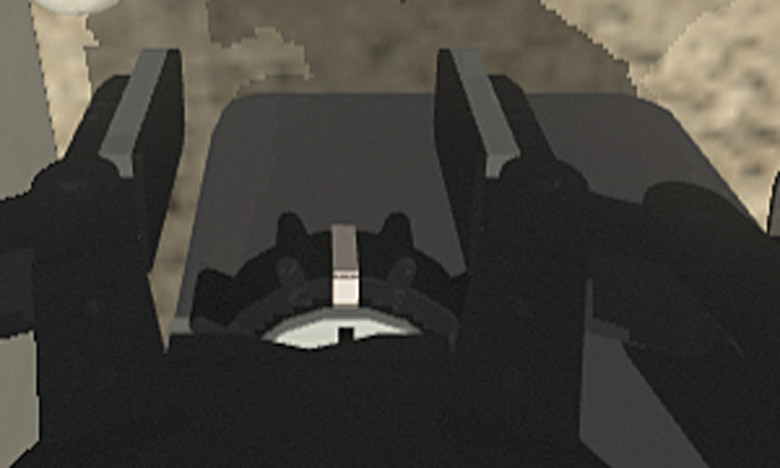

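>>> {"op": "drive_tool", "data": {
  "deltas": "-0.008 0.001 0 0 0.05; -0.016 0.001 0 0 0.05; -0.0215 0.001 0 0 0.05; -0.0215 0.001 0 0 0.05; -0.0215 -0.004 0 0 0.05; -0.0215 -0.009 0 0 0.05; -0.0215 -0.014 0 0 0.05; -0.0215 -0.018 0 0 0.05; -0.0215 -0.022 0 0 0.05; -0.0215 -0.0235 0 0 0.05; -0.0215 -0.0235 0 0 0.05"
}}

```text
clock: 11.82
eef_pos: [461.2, -296.8, 132.6]
tool_rot: [-3.141, 0.003, 3.085]
force: [0.8, 0.9, -0.4]
width: 49.7
```

>>> {"op": "drive_tool", "data": {
  "deltas": "0.008 0 0 0 0.05; 0.016 0 0 0 0.05; 0.0215 0.008 0 0 0.05; 0.0215 0.024 0 0 0.05;0.0215 0.024 0 0 0.05;0.0215 0.024 0 0 0.05"
}}

```text
clock: 12.58
eef_pos: [440.2, -270.9, 132.4]
tool_rot: [-3.141, 0.001, 3.087]
force: [0.7, 0.2, -0.6]
width: 50.1
```

```bash
python3 v.py w10
```

```text
[ 440.1 -271.2  132.4] [ 0.  -0.3  0.1] 12.625
out edge 53.6  inner face left 18.1
```

View pics/w10.png

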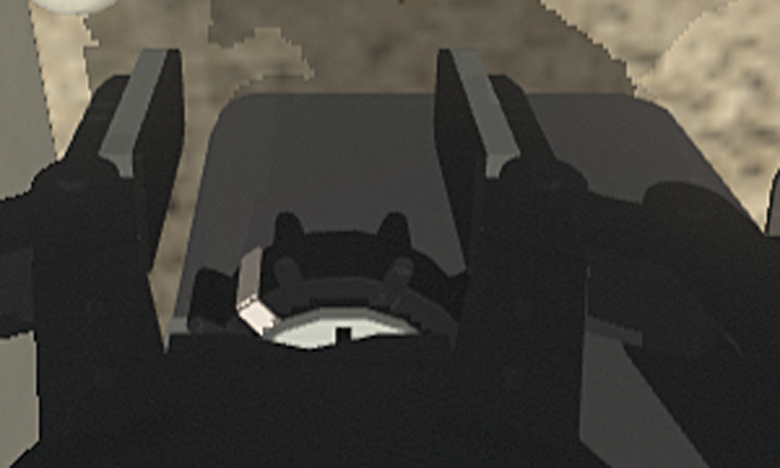

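>>> {"op": "drive_tool", "data": {
  "deltas": "0 0 -0.04 0 0.05; 0 0 -0.08 0 0; 0 0.03 -0.085 0 0; -0.01 0.06 -0.085 0 0; -0.02 0.09 -0.085 0 0; -0.032 0.091 -0.085 0 0; -0.032 0.091 -0.085 0 0; -0.032 0.091 -0.085 0 0"
}}

```text
clock: 13.62
eef_pos: [476.1, -183.4, 217.1]
tool_rot: [-3.141, -0.001, 3.084]
force: [-0.0, 0.0, 0.1]
width: -0.2
```

```bash
python3 - <<'E'
from h import *
np.set_printoptions(precision=1,suppress=True)
im=imaging.get_image('wrist');save(im,'w11')
for t,z in dict(wheel_axis=140,wheel_pointer=140,scale_plate=151,lever_knob=160).items():
  for d in models.landmark_of(im,t)[:1]:
    print(t,d['point'],round(d['score'],2),P(im,*d['point'],z), P(im,*d['point']))
s=ctrl.read_state();print(s['eef_pos'],s['width'])
E
```

```text
wheel_axis [173.5, 257.4] 0.73 [ 504.9 -268.8  140. ] [ 499.3 -264.2  151.3]
wheel_pointer [146.6, 230.7] 0.68 [ 480.9 -285.7  140. ] [ 535.1 -353.6    0.8]
scale_plate [168.0, 261.2] 0.67 [ 502.4 -269.   151. ] [ 502.1 -268.8  151.5]
lever_knob [280.3, 239.1] 0.72 [ 485.  -182.5  160. ] [ 485.1 -182.5  159.8]
[ 476.3 -182.6  217.3] 0.5125225415771049
```

View pics/w11.png

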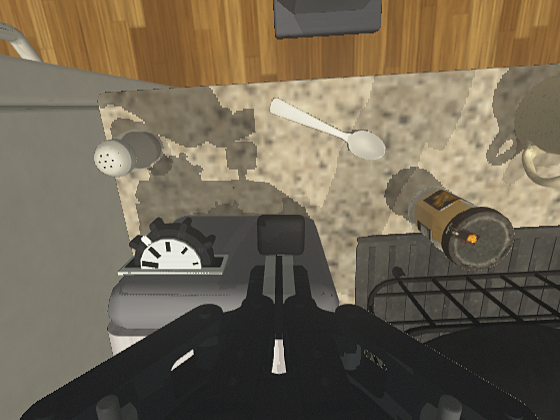

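>>> {"op": "drive_tool", "data": {
  "deltas": "0 0 0.03 0 0; 0 0 0.05 0 0; 0 0 0.06 0 0; 0 0 0.068 0 0; 0 0 0.076 0 0; 0 0 0.084 0 0; 0 0 0.09 0 0; 0 0 0.095 0 0; 0 0 0.095 0 0"
}}

```text
clock: 15.0
eef_pos: [477.4, -182.1, 122.0]
tool_rot: [3.142, 0.001, 3.086]
force: [-0.6, 0.5, 1.1]
width: 0.3
```

>>> {"op": "drive_tool", "data": {
  "deltas": "0 0 0.002 0 0; 0 0 0.003 0 0; 0 0 0.003 0 0; 0 0 0.003 0 0"
}}

```text
clock: 15.5
eef_pos: [476.9, -182.0, 119.3]
tool_rot: [3.142, 0.0, 3.086]
force: [0.2, -1.0, -0.2]
width: 0.1
```

>>> {"op": "drive_tool", "data": {
  "deltas": "0 0 -0.02 0 0; 0 0 -0.06 0 0; 0 0 -0.10 0 0; 0.03 0 -0.13 0 0; 0.05 0 -0.15 0 0; 0.05 0 -0.15 0 0"
}}

```text
clock: 16.25
eef_pos: [426.6, -179.7, 270.7]
tool_rot: [-3.14, 0.003, 3.085]
force: [1.2, 0.4, 0.1]
width: -0.1
```

```bash
python3 - <<'E'
from h import *
np.set_printoptions(precision=1,suppress=True)
im=imaging.get_image('wrist');save(im,'w12')
for t,z in dict(wheel_axis=140,wheel_pointer=140,scale_plate=151,lever_knob=121).items():
  for d in models.landmark_of(im,t)[:1]:
    print(t,d['point'],round(d['score'],2),P(im,*d['point'],z), P(im,*d['point']))
im=imaging.get_image('scene');save(im,'sc12')
s=ctrl.read_state();print(s['clock'],s['eef_pos'],s['force'])
E
```

```text
wheel_axis [197.4, 274.7] 0.57 [ 503.7 -266.5  140. ] [ 497.2 -262.7  151.2]
wheel_pointer [172.5, 255.6] 0.56 [ 480.9 -288.   140. ] [ 549.8 -345.7    0.9]
lever_knob [281.5, 244.7] 0.6 [ 484.2 -179.9  121. ] [ 484.7 -179.9  119.9]
16.55 [ 427.1 -179.   268.4] [ 0.6 -0.7  0.3]
```

View pics/w12.png

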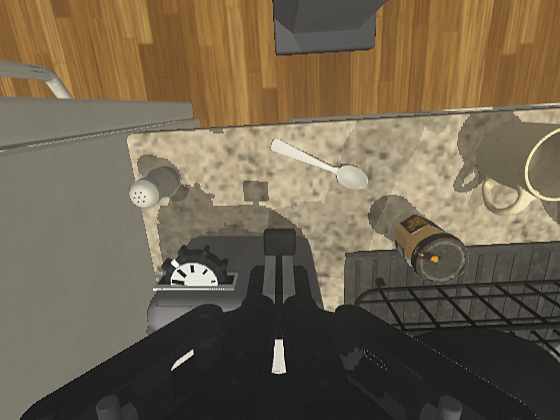

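View pics/sc12.png

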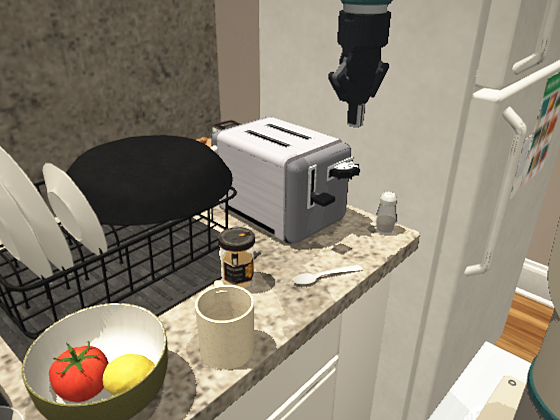

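>>> {"op": "drive_tool", "data": {
  "deltas": "0 0 0 0 0; 0 0 0 0 0; 0 0 0 0 0; 0 0 0 0 0; 0 0 0 0 0;0 0 0 0 0"
}}

```text
clock: 17.3
eef_pos: [426.8, -179.2, 269.4]
tool_rot: [-3.142, 0.0, 3.086]
force: [-0.1, 0.0, -0.7]
width: -0.1
```

```bash
python3 - <<'E'
from h import *
im=imaging.get_image('wrist')
print(P(im,280,243))
crop=cv2.resize(im['color'][225:315,140:310],None,fx=4.4,fy=4.4,interpolation=cv2.INTER_CUBIC)
cv2.imwrite('pics/w13.png',cv2.cvtColor(crop,cv2.COLOR_RGB2BGR))
E
```

```text
[ 482.29790326 -180.65514621  118.86296097]
```

View pics/w13.png

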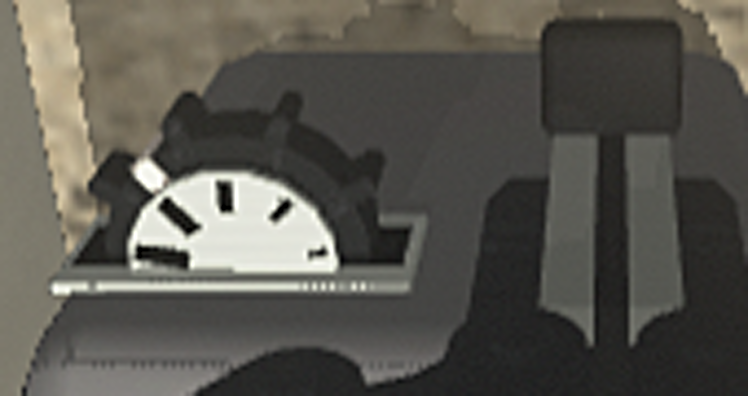

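The white pointer, at (150,172) in the crop, lines up with the fourth bar at (180,217). The knob, at (612,75), is still down at about 119 mm.

```bash
python3 -c "
from cell import ctrl
print(ctrl.finish_job())"
```

```text
the job is handed in; nothing more can be done
None
```

The toaster is set to the fourth mark and the lever is latched down. I handed the job in at about 17 s on the clock.

- **Wheel:** I flicked it click by click with the inner face of one fingertip. I looked after each click, and it stopped at marks two, three and four. In the last picture the white pointer lines up with the fourth bar.
- **Lever:** I then pressed it down with the shut fingers, to about 119 mm. After letting go and waiting about a second, the knob top still measured 119–120 mm high, against 160 mm when up. The bread has gone down with it.
- **Surroundings:** The arm stayed clear of the bread. The jar, mug, shaker and spoon look unmoved in the last pictures. The few wrist-force readings taken were all about 1 N or less.
- **Disagreement:** At the start the pointer stood half-way between marks one and two, about 60 degrees left, not on a mark as the description says. The first push brought it to mark two, and after that each push gave exactly one click.

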